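Work the bottle-top dispenser over the blue beaker

TASK

Swing the dispenser's spout round so that its nozzle is centred over the blue beaker, then press the black pump cap fully down for a moment and let it spring back up with the spout still over the beaker. Afterwards swing the spout back to its parking stop, leaving the beaker and the other vessels where they stand.

Things in the scene. Friction and masses are not known exactly. Their poses are not given: they have to be found in the camera images.
- dispenser: Bottle-top dispenser, fixed: amber bottle (94 mm across) on a 130 mm square grey foot, yellow pump body (48 mm across, to 265 mm high), black cap on top. Origin: on the bench, on the vertical axis of bottle, cap and spout swing. z up; the parked spout points along +y. Beaker and jar stand about 150 mm from the axis, one roughly on the -x side, one on the -y side, either way round.
- spout (a joint): Swing of the white spout about the bottle's axis, rad: 0 = at the parking stop, a black lug on the collar (spout along the dispenser's +y, to the robot's left within 20 degrees), growing counter-clockwise seen from above, 1.57 = along its -x, 3.14 = along its -y; upper stop 3.6. Stays where it is left (light friction, under 1 N at the red grip).
- spout_grip (a point): Centre of the top end of the red upright grip post on the spout: 18 mm diameter, 120 mm from the swing axis, top 270 mm above the bench, standing free from 217 mm up. Pinch it from above or push it sideways to swing the spout.
- spout_tip (a point): Centre of the lower end of the blue nozzle (15 mm diameter) at the spout's outer end, 150 mm from the swing axis, 140 mm above the bench. The spout's level tube is 11 mm thick, its middle 211 mm above the bench.
- pump_cap (a joint): Travel of the sprung black cap, m: 0 = up, 0.018 = fully down against its stop. The spring needs about 3 N to start and 10 N at the bottom.
- cap_top (a point): Centre of the flat top of the black cap: 60 mm diameter, 20 mm thick, top 305 mm above the bench when up. Pressed straight down.
- beaker: Blue plastic beaker, 72 mm across the rim, 95 mm tall, wall 4 mm, loose, empty; the one to dispense over. Origin: centre of its underside on the bench.
- amber_jar: Open amber glass jar of the same size as the blue beaker (72 mm, 95 mm tall), loose; not to be dispensed over. Origin: centre of its underside.
- reagent_bottle: Loose closed green glass bottle, 60 mm across, 150 mm tall, on the far side of the dispenser; bystander. Origin: centre of its underside.
- screw_cap: Loose black screw cap, 60 mm across, 26 mm tall, lying on the far side of the dispenser; bystander. Origin: centre of its underside.

How it is judged:
By the outcome, as a careful person would: the job done as asked, in the order asked, and still so for the second after the job is handed in, with the robot touching nothing.
It also fails if it takes over 69 s, if anything falls off the work surface, if the arm or the gripper's body presses on something with over 40 N, if the wrist force passes 120 N, or if a joint passes its speed limit or range.

ROBOT

A 6-joint arm with a two-finger parallel gripper is mounted at the origin on the work surface. World frame = base frame: x ahead of the robot, y to its left, z up, the work surface at z = 0. Lengths are in m, angles in rad, forces in N, time in s.
With the tool pointing down it reaches from about 0.325 to 0.775 m from the base axis. Payload 5.5 kg.
Tool frame: the origin (TCP) lies on the front face of the gripper's body, between the roots of the fingers; the fingertips stand 80 mm ahead of it and the grasp point (between the pads) lies 61 mm ahead of it; z points along the fingers, y is the line along which they close (so a half turn about z gives the same grasp; the last joint's range is limited). The gripper opens to 88 mm and grips with 3 to 60 N. Pads are 20 mm wide; open, the fingers measure 115 mm over their backs; the gripper's body (75 mm by 178 mm) begins 61 mm behind the grasp point.
Start: joints at [-1.318, 0.091, 1.231, -0, 1.82, -0.057], TCP at [0.183, -0.571, 0.303] pointing down, gripper open.
Joint ranges: [-2.87, 2.87], [-0.86, 2.18], [0.17, 2.46], [-1.51, 4.65], [0.06, 2.69], [-2.65, 2.65]. Speed limits (rad/s): [2.57, 2.57, 3.01, 3.14, 3.14, 3.14].

INTERFACE

Orientations are given as a unit quaternion [x, y, z, w].
In Python, from rig import sensors, capture, finish_job, spot_in, cut_out gives the robot as it stands. The module is installed in compiled form; this text tells all that it offers.
- The arm moves only by the shell command python3 -m pendant 'ROWS' [OPENING]. ROWS is JSON, a list of rows, each an object with "dp": the shift along the tool's x, y, z in cm, a list of three; "twist": the turn, a rotation vector about the tool's x, y, z in degrees, a list of three. In form: [{"dp": [x, y, z], "twist": [ax, ay, az]}, ...]. A call has 1 to 5 rows; each row is the pose to reach, as a shift and turn from the pose commanded when the call began, along the tool's axes at that moment; what a row does not reach only later rows make up. A row lasts 1/8 s, in which the tool goes at most 62.5 mm and 10.7 degrees, less where a joint would pass 70% of its speed; a pose out of reach is approached as far as the arm can. A call with a gripper value outside its range is refused whole. OPENING is the closure, from -1 (fully open) to 1 (shut), set as the call begins (- or left out, the last holds). The fingers move at their own pace and stop on an object; the grip force is fixed at half the most. Time passes only in rows, so rows that repeat a pose let the fingers close. It gives the time, the measured TCP pose, the force, the opening and the grip force at its end, in the units of the state.
- sensors.get_state(): the state, without advancing time (a new reading comes with each control period).
- capture(name): name is "scene" or "top" or "wrist"; returns a dict with "img" (480x640x3 uint8, red, green, blue), "depth" (480x640 float32, m along the optical axis (not along the pixel's ray), 0 where there is no reading), "camera_matrix" (3x3 intrinsics, pixels), "D" ([k1, k2, p1, p2, k3] as OpenCV has them; the pictures are not rectified), "rvec" (rotation vector, rad) and "tvec" (3), from world to camera coordinates, as OpenCV has them; the wrist camera has in their place "tool_from_camera" (4x4, takes a point from camera to tool coordinates, whose origin is the TCP and whose axes are the flange's). Camera axes: x right, y down, z forward; pixel columns grow to the right and rows downward; lengths in m; the calibration is good to about 2 mm. A picture is of the moment at which its call begins: read the wrist's pose just before it.
- finish_job(): hands the job in; it is judged then, once.
Trained networks look in a picture, given as the dict that the camera call returned (one of the last four; its "shot" number tells which), for a name from the list of things; names that differ only in an ending like _2 or _b are one class to them, and where a whole thing is asked for, a point or a joint stands for the part that bears it (a point fixed in the world has none). Each returns a list of dicts, best first, with "score" (0 to 1); they miss things now and then, are a little off and sometimes report something else, mostly with a low value. They report only what shows in the picture. A call takes as long as a camera call.
- spot_in(picture, name): "bbox" ([left, top, right, bottom] in pixels, round what is visible of it).
- cut_out(picture, name): "mask" (480x640 bool, what is visible of it) and "bbox" ([left, top, right, bottom] in pixels, round what is visible of it).
The state is a dict: "t": time; "joint_pos": joint angles; "qd": joint speeds; "joint_torque": joint torques, N m; "eef_pos": TCP position; "orientation": TCP orientation; "force": force on the tool from outside, world axes, zero at the start; "ft_torque": the same for the moment, N m; "finger_gap": finger opening in m; "gripper_force": force on a finger pad.
Only numpy, scipy, OpenCV 4.12 (cv2) and the standard library are available. Lean on these libraries where they do the work, as an engineer would, in place of code of your own. Each camera call takes 0.05 s, during which the arm holds its last target. There are 200 camera calls.

## Working session

There is one attempt and no reset: what is moved stays moved. The work goes in short steps, Python scripts to look and compute and a shell command to move; the robot and the scene stay as the last step left them, time stands still between calls to the robot, and variables do not carry over. Pictures are saved under pics/ and viewed, at most 10 in all, crops included, and the job is handed in when it is done.

```bash
mkdir -p pics
cat > h.py <<'E'
import numpy as np, cv2
from rig import sensors, capture, finish_job, spot_in, cut_out
from scipy.spatial.transform import Rotation as R
def pts(p,mask):
    v,u=np.nonzero(mask&(p["depth"]>0)); z=p["depth"][v,u]
    n=cv2.undistortPoints(np.c_[u,v].astype(float).reshape(-1,1,2),p["camera_matrix"],p["D"]).reshape(-1,2)
    c=np.c_[n*z[:,None],z]
    if "rvec" in p:
        M=cv2.Rodrigues(np.array(p["rvec"],float))[0]; return (c-np.ravel(p["tvec"]))@M
    T=p["tool_from_camera"]; s=p["state"]
    return R.from_quat(s["orientation"]).apply(c@T[:3,:3].T+T[:3,3])+s["eef_pos"]
def tool(w):
    s=sensors.get_state(); return R.from_quat(s["orientation"]).inv().apply(np.array(w)-s["eef_pos"])*100
E
python3 - <<'E'
from h import *
s=sensors.get_state(); print(s["t"],s["eef_pos"],s["orientation"],s["finger_gap"])
print(R.from_quat(s["orientation"]).as_matrix().round(3))
for c in("top","scene"):
    p=capture(c); cv2.imwrite(f"pics/{c}0.png",p["img"][...,::-1])
    for n in("dispenser","spout","spout_grip","spout_tip","pump_cap","beaker","amber_jar","reagent_bottle","screw_cap"):
        for d in cut_out(p,n)[:2]:
            q=pts(p,d["mask"]); 
            if len(q)==0: print(c,n,d["bbox"],"nodepth");continue
            zt=np.percentile(q[:,2],98); t=q[q[:,2]>zt-.012]
            print(c,n,round(d["score"],2),d["bbox"],"ztop",zt.round(3),"top mid",((t.min(0)+t.max(0))/2).round(3),"mean",t.mean(0).round(3),"ext",np.ptp(t,axis=0).round(3))
E
```

```text
0.0 [ 0.18287979 -0.57131646  0.30152091] [ 9.88030150e-01  1.54257986e-01 -9.04816027e-05 -9.42508478e-04] 0.08770594198936707
[[ 0.952  0.305 -0.   ]
 [ 0.305 -0.952  0.002]
 [ 0.    -0.002 -1.   ]]
top dispenser 0.87 [212.6, 239.9, 350.2, 336.6] ztop 0.306 top mid [0.59  0.095 0.302] mean [0.59  0.095 0.305] ext [0.059 0.058 0.013]
top dispenser 0.36 [268.4, 238.8, 319.6, 288.1] ztop 0.307 top mid [0.589 0.095 0.302] mean [0.589 0.095 0.305] ext [0.057 0.058 0.013]
top spout 0.93 [214.1, 264.8, 321.2, 337.1] ztop 0.271 top mid [0.539 0.138 0.278] mean [0.521 0.187 0.27 ] ext [0.057 0.126 0.037]
top spout 0.32 [268.2, 238.5, 317.1, 289.7] ztop 0.307 top mid [0.59  0.095 0.302] mean [0.59  0.095 0.305] ext [0.059 0.057 0.013]
top spout_grip 0.67 [211.1, 265.3, 320.9, 334.8] ztop 0.271 top mid [0.538 0.141 0.276] mean [0.52  0.19  0.269] ext [0.054 0.121 0.034]
top spout_grip 0.53 [268.0, 236.0, 318.2, 287.7] ztop 0.307 top mid [0.59  0.095 0.302] mean [0.589 0.095 0.305] ext [0.058 0.058 0.013]
top spout_tip 0.74 [214.4, 271.0, 320.1, 335.4] ztop 0.271 top mid [0.538 0.14  0.281] me
[... 1681 characters left out ...]
014]
scene pump_cap 0.27 [318.2, 333.5, 360.7, 412.0] ztop 0.151 top mid [0.725 0.169 0.147] mean [0.726 0.17  0.149] ext [0.026 0.028 0.015]
scene beaker 0.9 [404.2, 212.9, 455.4, 279.5] ztop 0.097 top mid [0.479 0.157 0.151] mean [0.456 0.15  0.094] ext [0.131 0.086 0.132]
scene amber_jar 0.92 [267.4, 201.3, 309.8, 265.4] ztop 0.096 top mid [ 0.571 -0.052  0.091] mean [ 0.572 -0.051  0.092] ext [0.073 0.073 0.014]
scene reagent_bottle 0.77 [316.5, 337.0, 360.4, 410.3] ztop 0.151 top mid [0.724 0.169 0.147] mean [0.726 0.17  0.149] ext [0.027 0.028 0.015]
scene screw_cap 0.67 [244.5, 311.8, 279.3, 351.8] ztop 0.029 top mid [0.723 0.022 0.024] mean [0.724 0.023 0.025] ext [0.058 0.057 0.014]
```

View pics/top0.png

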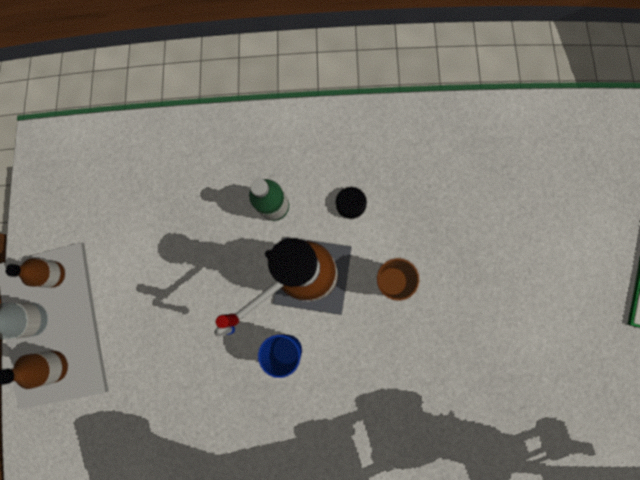

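View pics/scene0.png

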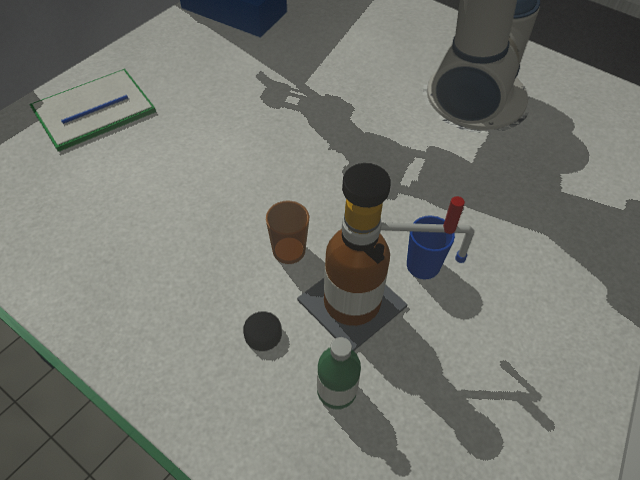

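Top view: the spout (red grip at about (225,322)) isn't parked. It sits between the lug side (left) and the blue beaker at (280,355). The jar is at (398,279), the cap at (292,262). The scene view confirms this, with the lug at about (377,250) on the collar. I'll raise the arm and travel to the grip.

```bash
python3 -m pendant '[{"dp":[3,-3.5,-4],"twist":[0,0,0]},{"dp":[7,-8,-7],"twist":[0,0,0]},{"dp":[11,-12,-10],"twist":[0,0,0]},{"dp":[15,-16.5,-10],"twist":[0,0,0]},{"dp":[19,-21,-10],"twist":[0,0,0]}]' -1
python3 -m pendant '[{"dp":[4,-4.5,0],"twist":[0,0,0]},{"dp":[8,-9,0],"twist":[0,0,0]},{"dp":[12,-13.5,0],"twist":[0,0,0]},{"dp":[16,-18,0],"twist":[0,0,0]},{"dp":[19,-21,0],"twist":[0,0,0]}]'
python3 -m pendant '[{"dp":[4,-4.5,0],"twist":[0,0,10]},{"dp":[8,-9,0],"twist":[0,0,20]},{"dp":[12,-13.5,0],"twist":[0,0,30]},{"dp":[15,-17,0],"twist":[0,0,40]},{"dp":[17,-20,0],"twist":[0,0,48]}]'
python3 - <<'E'
from h import *
s=sensors.get_state(); p=capture("wrist"); p["state"]=s
cv2.imwrite("pics/w1.png",p["img"][...,::-1])
print(s["eef_pos"],R.from_quat(s["orientation"]).as_matrix().round(3).tolist())
for n in("spout_grip","pump_cap","beaker"):
    for d in cut_out(p,n)[:1]:
        q=pts(p,d["mask"])
        if len(q)==0: print(n,"nodepth");continue
        zt=np.percentile(q[:,2],98); t=q[q[:,2]>zt-.012]
        print(n,round(d["score"],2),d["bbox"],zt.round(3),((t.min(0)+t.max(0))/2).round(3),t.mean(0).round(3),np.ptp(t,axis=0).round(3))
print("to grip",tool([.519,.194,.252+.061]))
E
```

```text
t: 1.62
eef_pos: [0.2998, -0.3127, 0.4035]
orientation: [0.988, 0.154, 0.001, 0.001]
force: [1.2, 0.4, 1.0]
finger_gap: 0.0878
gripper_force: 0.0
t: 2.25
eef_pos: [0.4167, -0.0542, 0.403]
orientation: [0.988, 0.155, 0.001, 0.0]
force: [0.4, -0.3, -0.4]
finger_gap: 0.0877
gripper_force: 0.0
t: 2.88
eef_pos: [0.5178, 0.1882, 0.4019]
orientation: [0.965, -0.263, -0.0, 0.0]
force: [0.2, -0.4, -1.1]
finger_gap: 0.0876
gripper_force: 0.0
[0.51782988 0.18816118 0.40194913] [[0.862, -0.507, -0.001], [-0.507, -0.862, -0.0], [-0.001, 0.0, -1.0]]
spout_grip 0.89 [295.0, 76.1, 385.6, 271.7] 0.271 [0.517 0.192 0.265] [0.518 0.192 0.269] [0.017 0.017 0.013]
pump_cap 0.86 [346.2, 1.1, 469.3, 126.9] 0.307 [0.587 0.096 0.301] [0.587 0.097 0.305] [0.059 0.059 0.013]
beaker 0.77 [350.6, 200.2, 413.7, 266.4] 0.096 [0.45  0.148 0.09 ] [0.447 0.147 0.093] [0.072 0.071 0.013]
to grip [-0.24684277 -0.78645776  8.92840134]
```

```bash
python3 -m pendant '[{"dp":[-0.2,-0.4,2.5],"twist":[0,0,0]},{"dp":[-0.2,-0.4,5],"twist":[0,0,0]},{"dp":[-0.2,-0.4,7],"twist":[0,0,0]},{"dp":[-0.2,-0.4,8.8],"twist":[0,0,0]},{"dp":[-0.2,-0.4,8.8],"twist":[0,0,0]}]' -1
python3 -m pendant '[{"dp":[0,0,0],"twist":[0,0,0]},{"dp":[0,0,0],"twist":[0,0,0]},{"dp":[0,0,0],"twist":[0,0,0]},{"dp":[0,0,0],"twist":[0,0,0]},{"dp":[0,0,0],"twist":[0,0,0]}]' 1
python3 - <<'E'
from h import *
s=sensors.get_state();e=s["eef_pos"];print(e)
a=np.array([.589,.0965]);v=e[:2]-a;print("r,az",np.hypot(*v),np.degrees(np.arctan2(v[1],v[0])))
b=np.array([.4515,.1485])-a;print("beaker r,az",np.hypot(*b),np.degrees(np.arctan2(b[1],b[0])))
for az in np.linspace(126,np.degrees(np.arctan2(b[1],b[0])),6):
  g=a+.12*np.array([np.cos(np.radians(az)),np.sin(np.radians(az))]);print(round(az,1),g.round(4),tool([*g,e[2]]).round(2))
E
```

```text
t: 3.7
eef_pos: [0.5172, 0.1892, 0.3134]
orientation: [0.965, -0.261, -0.001, 0.001]
force: [-0.1, -0.6, -0.9]
finger_gap: 0.0877
gripper_force: 0.0
t: 4.32
eef_pos: [0.5176, 0.1903, 0.3147]
orientation: [0.965, -0.261, 0.0, -0.0]
force: [0.8, 0.9, -0.3]
finger_gap: 0.0418
gripper_force: 0.0
[0.51760615 0.19030365 0.31470065]
r,az 0.11788217098136225 127.2747187126212
beaker r,az 0.14700425163919575 159.2842933877192
126.0 [0.5185 0.1936] [-0.09 -0.33  0.  ]
132.7 [0.5077 0.1848] [-0.58  0.98 -0.  ]
139.3 [0.498  0.1747] [-0.91  2.33 -0.  ]
146.0 [0.4895 0.1637] [-1.08  3.72 -0.  ]
152.6 [0.4824 0.1517] [-1.09  5.11 -0.  ]
159.3 [0.4768 0.1389] [-0.94  6.49 -0.  ]
```

```bash
python3 -m pendant '[{"dp":[0,0,0],"twist":[0,0,0]},{"dp":[0,0,0],"twist":[0,0,0]},{"dp":[0,0,0],"twist":[0,0,0]},{"dp":[0,0,0],"twist":[0,0,0]},{"dp":[0,0,0],"twist":[0,0,0]}]' 1
python3 - <<'E'
from h import *
s=sensors.get_state();e=s["eef_pos"]
a=np.array([.589,.0965]);v=e[:2]-a;az0=np.degrees(np.arctan2(v[1],v[0]));r=np.hypot(*v);print(e,r,az0)
for az in np.linspace(az0,159.3,6)[1:]:
  g=a+r*np.array([np.cos(np.radians(az)),np.sin(np.radians(az))]);print(round(az,1),g.round(4),tool([*g,e[2]]).round(2))
E
```

```text
t: 4.95
eef_pos: [0.5176, 0.1903, 0.3146]
orientation: [0.965, -0.261, -0.0, -0.0]
force: [-0.5, 1.1, -0.0]
finger_gap: 0.0175
gripper_force: 30.0
[0.51755424 0.19034599 0.31461863] 0.11794730581760242 127.28232923307608
133.7 [0.5075 0.1818] [-0.43  1.24 -0.  ]
140.1 [0.4985 0.1722] [-0.73  2.53 -0.  ]
146.5 [0.4907 0.1616] [-0.88  3.84 -0.  ]
152.9 [0.484  0.1502] [-0.88  5.15 -0.  ]
159.3 [0.4787 0.1382] [-0.73  6.46 -0.  ]
```

```bash
python3 -m pendant '[{"dp":[-0.4,1.2,0],"twist":[0,0,0]},{"dp":[-0.7,2.5,0],"twist":[0,0,0]},{"dp":[-0.9,3.8,0],"twist":[0,0,0]},{"dp":[-0.9,5.2,0],"twist":[0,0,0]},{"dp":[-0.7,6.5,0],"twist":[0,0,0]}]' 1
python3 -m pendant '[{"dp":[0,0,0],"twist":[0,0,0]},{"dp":[0,0,0],"twist":[0,0,0]}]' 1
python3 - <<'E'
from h import *
s=sensors.get_state();e=s["eef_pos"]
print(e,s["force"])
out=[]
for c in("top","scene"):
    p=capture(c); im=p["img"].copy()
    for n in("beaker","pump_cap","spout"):
        for d in cut_out(p,n)[:1]:
            q=pts(p,d["mask"]); b=d["bbox"]
            if n=="beaker": q=q[q[:,2]<.1]
            zt=np.percentile(q[:,2],98); t=q[(q[:,2]>zt-.012)]
            print(c,n,round(d["score"],2),b,zt.round(3),((t.min(0)+t.max(0))/2).round(3),np.ptp(t,axis=0).round(3))
            if n=="beaker": u,v=int((b[0]+b[2])/2),int((b[1]+b[3])/2)
    out.append(cv2.resize(im[v-75:v+75,u-75:u+75],(400,400)))
cv2.imwrite("pics/sw.png",np.hstack(out)[...,::-1])
E
```

```text
t: 5.58
eef_pos: [0.4773, 0.1379, 0.3146]
orientation: [0.966, -0.26, -0.001, -0.0]
force: [-1.2, 2.9, 0.0]
finger_gap: 0.0178
gripper_force: 30.0
t: 5.82
eef_pos: [0.4773, 0.1375, 0.3146]
orientation: [0.965, -0.261, -0.002, 0.0]
force: [-7.0, 0.6, 1.9]
finger_gap: 0.0174
gripper_force: 30.0
[0.47734227 0.13750384 0.31462023] [-6.97689064  0.61452055  1.92016683]
top beaker 0.68 [263.8, 236.9, 349.1, 340.1] 0.062 [0.572 0.072 0.075] [0.056 0.047 0.048]
top pump_cap 0.82 [271.8, 239.0, 320.2, 289.1] 0.307 [0.59  0.095 0.301] [0.058 0.058 0.013]
top spout 0.81 [272.1, 272.8, 318.1, 337.7] 0.228 [0.536 0.103 0.277] [0.086 0.062 0.123]
scene beaker 0.66 [402.5, 216.9, 455.2, 277.8] 0.096 [0.45  0.149 0.092] [0.072 0.071 0.014]
scene pump_cap 0.83 [344.2, 160.5, 389.9, 208.8] 0.307 [0.59  0.098 0.302] [0.058 0.058 0.013]
scene spout 0.7 [345.6, 161.6, 449.4, 245.6] 0.264 [0.509 0.158 0.285] [0.069 0.057 0.066]
```

View pics/sw.png

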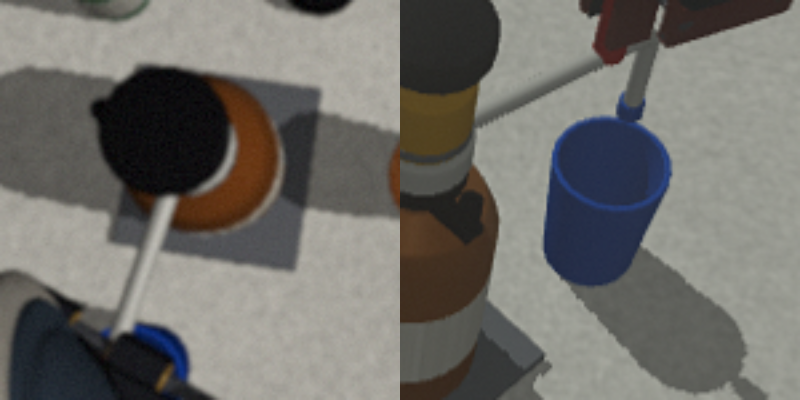

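The scene crop (right) shows the nozzle near crop (630,110), just above the beaker rim centred at about (612,163). I'll release, rise and measure.

```bash
python3 -m pendant '[{"dp":[0,0,0],"twist":[0,0,0]},{"dp":[0,0,0],"twist":[0,0,0]},{"dp":[0,0,0],"twist":[0,0,0]}]' -0.2
python3 -m pendant '[{"dp":[0,0,1],"twist":[0,0,0]},{"dp":[0,0,-2],"twist":[0,0,0]},{"dp":[0,0,-5],"twist":[0,0,0]},{"dp":[0,0,-8],"twist":[0,0,0]},{"dp":[0,0,-9.5],"twist":[0,0,0]}]' | head -0
python3 - <<'E'
from h import *
s=sensors.get_state();e=s["eef_pos"];print(s["t"],e)
out=[]
for c in("top","scene","wrist"):
    s=sensors.get_state();p=capture(c);p["state"]=s
    hsv=cv2.cvtColor(p["img"],cv2.COLOR_RGB2HSV);H,S,V=[hsv[...,i] for i in range(3)]
    allp=np.ones((480,640),bool)
    for nm,m,z0,z1 in(("red",((H<8)|(H>172))&(S>150)&(V>60),.22,.285),("blue",(H>105)&(H<130)&(S>120),.13,.175),("bkr",(H>105)&(H<130)&(S>120),.085,.1),("cap",V<60,.295,.312)):
        q=pts(p,m); q=q[(q[:,2]>z0)&(q[:,2]<z1)&(q[:,0]>.4)&(q[:,0]<.65)&(q[:,1]>.03)&(q[:,1]<.25)]
        if len(q)>5: print(c,nm,len(q),np.median(q,0).round(4),((q.min(0)+q.max(0))/2).round(4),np.ptp(q,axis=0).round(3))
    for n in ("pump_cap","beaker"):
        for d in cut_out(p,n)[:1]:
            q=pts(p,d["mask"])
            if n=="beaker": q=q[q[:,2]<.1]
            zt=np.percentile(q[:,2],98); t=q[(q[:,2]>zt-.012)]
            print(c,n,round(d["score"],2),((t.min(0)+t.max(0))/2).round(4),np.ptp(t,axis=0).round(3))
    cv2.imwrite(f"pics/r_{c}.png",p["img"][...,::-1])
E
```

```text
t: 6.6
eef_pos: [0.4789, 0.1374, 0.3147]
orientation: [0.965, -0.261, 0.0, 0.0]
force: [0.3, -0.6, 0.0]
finger_gap: 0.0439
gripper_force: 0.0
7.225 [0.4789316  0.13761454 0.41075433]
top red 149 [0.4812 0.1327 0.2666] [0.4794 0.1368 0.2459] [0.015 0.014 0.051]
top bkr 140 [0.4735 0.1268 0.0946] [0.4631 0.147  0.0918] [0.049 0.068 0.013]
top cap 1859 [0.5895 0.0952 0.3048] [0.59   0.0954 0.3016] [0.058 0.058 0.012]
top pump_cap 0.66 [0.5899 0.0956 0.3012] [0.058 0.059 0.013]
top beaker 0.74 [0.4643 0.1462 0.0912] [0.046 0.066 0.014]
scene red 77 [0.4769 0.1399 0.2704] [0.4771 0.14   0.27  ] [0.016 0.014 0.005]
scene blue 25 [0.4536 0.1511 0.1518] [0.4499 0.1503 0.1477] [0.012 0.014 0.012]
scene bkr 396 [0.456  0.1552 0.0942] [0.4511 0.1498 0.0917] [0.073 0.07  0.013]
scene cap 1492 [0.5931 0.1001 0.3049] [0.5892 0.0979 0.3019] [0.059 0.06  0.014]
scene pump_cap 0.73 [0.5887 0.0979 0.3019] [0.06  0.06  0.014]
scene beaker 0.78 [0.4511 0.1495 0.0913] [0.073 0.071 0.014]
wrist red 449 [0.4754 0.138  0.2701] [0.4752 0.138  0.2702] [0.016 0.016 0.004]
wrist bkr 413 [0.4564 0.152  0.095 ] [0.4504 0.148  0.0912] [0.07  0.07  0.012]
wrist cap 10861 [0.5847 0.0978 0.3052] [0.5863 0.0964 0.3017] [0.057 0.059 0.013]
wrist pump_cap 0.82 [0.5865 0.0961 0.3016] [0.058 0.06  0.014]
wrist beaker 0.74 [0.4503 0.1476 0.0908] [0.071 0.07  0.013]Exception ignored on flushing sys.stdout:
BrokenPipeError: [Errno 32] Broken pipe
```

The spout azimuth is 159.4° and the beaker 159.3°, so they line up. Next I'll go over the cap with the fingers closed.

```bash
python3 -m pendant '[{"dp":[2.5,-0.4,0],"twist":[0,0,0]},{"dp":[5,-0.9,0],"twist":[0,0,0]},{"dp":[7.5,-1.3,0],"twist":[0,0,0]},{"dp":[10,-1.7,0],"twist":[0,0,0]},{"dp":[11.6,-2,0],"twist":[0,0,0]}]' 1
python3 -m pendant '[{"dp":[0,0,0.5],"twist":[0,0,0]},{"dp":[0,0,1],"twist":[0,0,0]},{"dp":[0,0,1.5],"twist":[0,0,0]},{"dp":[0,0,2],"twist":[0,0,0]},{"dp":[0,0,2],"twist":[0,0,0]}]'
python3 -c "
from h import *
print(tool([.589,.096,.385]))"
```

```text
t: 8.3
eef_pos: [0.59, 0.096, 0.4085]
orientation: [0.965, -0.261, -0.001, 0.0]
force: [0.0, 0.5, 0.6]
finger_gap: 0.0062
gripper_force: 0.0
t: 8.93
eef_pos: [0.5888, 0.0966, 0.3892]
orientation: [0.965, -0.261, -0.0, 0.0]
force: [-1.0, -0.4, -0.8]
finger_gap: 0.0008
gripper_force: 0.0
[0.05011978 0.03685757 0.42105182]
```

```bash
python3 -m pendant '[{"dp":[0,0,0.5],"twist":[0,0,0]},{"dp":[0,0,1],"twist":[0,0,0]},{"dp":[0,0,1.5],"twist":[0,0,0]},{"dp":[0,0,2],"twist":[0,0,0]},{"dp":[0,0,2],"twist":[0,0,0]}]'
python3 -m pendant '[{"dp":[0,0,0.2],"twist":[0,0,0]},{"dp":[0,0,0.3],"twist":[0,0,0]},{"dp":[0,0,0.3],"twist":[0,0,0]}]'
```

```text
t: 9.55
eef_pos: [0.589, 0.0965, 0.3711]
orientation: [0.965, -0.261, 0.001, -0.001]
force: [-0.4, 0.8, 8.8]
finger_gap: 0.0006
gripper_force: 4.2
t: 9.93
eef_pos: [0.5889, 0.0965, 0.3689]
orientation: [0.965, -0.261, 0.002, -0.001]
force: [-2.3, 0.1, 9.5]
finger_gap: 0.0007
gripper_force: 4.7
```

Not at the stop yet, so I'll press further.

```bash
python3 -m pendant '[{"dp":[0,0,0.2],"twist":[0,0,0]},{"dp":[0,0,0.3],"twist":[0,0,0]},{"dp":[0,0,0.3],"twist":[0,0,0]}]'
```

```text
t: 10.3
eef_pos: [0.5888, 0.0965, 0.3673]
orientation: [0.965, -0.261, 0.003, -0.001]
force: [-2.9, -0.9, 13.1]
finger_gap: 0.0005
gripper_force: 6.5
```

```bash
python3 -m pendant '[{"dp":[0,0,0.2],"twist":[0,0,0]},{"dp":[0,0,0.2],"twist":[0,0,0]},{"dp":[0,0,0.2],"twist":[0,0,0]},{"dp":[0,0,0.2],"twist":[0,0,0]}]'
```

```text
t: 10.8
eef_pos: [0.5886, 0.0965, 0.3672]
orientation: [0.965, -0.261, 0.004, -0.002]
force: [-3.5, -0.3, 18.1]
finger_gap: 0.0003
gripper_force: 9.4
```

It's against the stop: the force rose to 18 N with no further travel. I'll release straight up and check the spout.

```bash
python3 -m pendant '[{"dp":[0,0,-0.7],"twist":[0,0,0]},{"dp":[0,0,-1.5],"twist":[0,0,0]},{"dp":[0,0,-2.5],"twist":[0,0,0]},{"dp":[0,0,-4],"twist":[0,0,0]},{"dp":[0,0,-5.5],"twist":[0,0,0]}]'
python3 - <<'E'
from h import *
for c in("scene","wrist"):
    s=sensors.get_state();p=capture(c);p["state"]=s
    hsv=cv2.cvtColor(p["img"],cv2.COLOR_RGB2HSV);H,S,V=[hsv[...,i] for i in range(3)]
    for nm,m,z0,z1 in(("red",((H<8)|(H>172))&(S>150)&(V>60),.264,.285),("bkr",(H>105)&(H<130)&(S>120),.085,.1),("cap",V<60,.27,.315)):
        q=pts(p,m); q=q[(q[:,2]>z0)&(q[:,2]<z1)&(q[:,0]>.4)&(q[:,0]<.65)&(q[:,1]>.03)&(q[:,1]<.25)]
        if len(q)>5: print(c,nm,len(q),np.median(q,0).round(4),((q.min(0)+q.max(0))/2).round(4),np.ptp(q,axis=0).round(3))
s=sensors.get_state();print(s["eef_pos"],R.from_quat(s["orientation"]).as_matrix().round(3).tolist(),tool([.478,.1385,.41]))
E
```

```text
t: 11.42
eef_pos: [0.5892, 0.0964, 0.4162]
orientation: [0.965, -0.261, -0.001, 0.0]
force: [0.6, -0.5, 0.5]
finger_gap: 0.0006
gripper_force: 0.0
scene red 82 [0.4772 0.1395 0.2703] [0.4768 0.1399 0.2705] [0.017 0.015 0.005]
scene bkr 411 [0.4512 0.1525 0.0941] [0.4498 0.1496 0.0919] [0.072 0.07  0.013]
scene cap 1613 [0.596  0.1022 0.3048] [0.5891 0.098  0.2974] [0.059 0.059 0.022]Traceback (most recent call last):
  File "<stdin>", line 6, in <module>
  File "h.py", line 6, in pts
    n=cv2.undistortPoints(np.c_[u,v].astype(float).reshape(-1,1,2),p["camera_matrix"],p["D"]).reshape(-1,2)
      ~~~~~~~~~~~~~~~~~~~^^^^^^^^^^^^^^^^^^^^^^^^^^^^^^^^^^^^^^^^^^^^^^^^^^^^^^^^^^^^^^^^^^^^
cv2.error: OpenCV(4.12.0) /io/opencv/modules/calib3d/src/undistort.dispatch.cpp:347: error: (-215:Assertion failed) CV_IS_MAT(_src) && CV_IS_MAT(_dst) && (_src->rows == 1 || _src->cols == 1) && (_dst->rows == 1 || _dst->cols == 1) && _src->cols + _src->rows - 1 == _dst->rows + _dst->cols - 1 && (CV_MAT_TYPE(_src->type) == CV_32FC2 || CV_MAT_TYPE(_src->type) == CV_64FC2) && (CV_MAT_TYPE(_dst->type) == CV_32FC2 || CV_MAT_TYPE(_dst->type) == CV_64FC2) in function 'cvUndistortPointsInternal'
```

```bash
python3 -m pendant '[{"dp":[-3,0.5,0],"twist":[0,0,0]},{"dp":[-6,1,0],"twist":[0,0,0]},{"dp":[-9,1.5,0],"twist":[0,0,0]},{"dp":[-11.7,2,0],"twist":[0,0,0]},{"dp":[-11.7,2,0],"twist":[0,0,0]}]' -0.2
python3 - <<'E'
from h import *
s=sensors.get_state();p=capture("wrist");p["state"]=s
d=cut_out(p,"spout_grip")[0];q=pts(p,d["mask"]);q=q[(q[:,2]>.265)&(q[:,2]<.28)]
m=(q.min(0)+q.max(0))/2
print(d["score"],m,np.ptp(q,axis=0),s["eef_pos"],s["finger_gap"],tool([m[0],m[1],.314]),tool([.478,.1385,.314]))
E
```

```text
t: 12.15
eef_pos: [0.477, 0.1386, 0.4166]
orientation: [0.966, -0.26, 0.0, -0.0]
force: [0.4, -0.1, 0.2]
finger_gap: 0.0469
gripper_force: 0.0
0.94 [0.47558315 0.13763808 0.26855903] [0.01739468 0.01664359 0.00684186] [0.47699345 0.13855758 0.41663554] 0.04686547644818157 [-0.21870287  0.16440329 10.19605462] [-0.05332394 -0.03178607 10.1959496 ]
```

Well centred. I'll descend and pinch.

```bash
python3 -m pendant '[{"dp":[0,0,3],"twist":[0,0,0]},{"dp":[0,0,6],"twist":[0,0,0]},{"dp":[0,0,8.5],"twist":[0,0,0]},{"dp":[0,0,10.1],"twist":[0,0,0]},{"dp":[0,0,10.1],"twist":[0,0,0]}]'
python3 -m pendant '[{"dp":[0,0,0],"twist":[0,0,0]},{"dp":[0,0,0],"twist":[0,0,0]},{"dp":[0,0,0],"twist":[0,0,0]},{"dp":[0,0,0],"twist":[0,0,0]},{"dp":[0,0,0],"twist":[0,0,0]}]' 1
cat > arc.py <<'E'
from h import *
import sys
s=sensors.get_state();e=s["eef_pos"];a=np.array([.5895,.096]);v=e[:2]-a;az0=np.degrees(np.arctan2(v[1],v[0]));r=np.hypot(*v)
print(az0,r,s["finger_gap"],s["force"])
for k in range(1,11):
    A=np.radians(az0-8*k);print(8*k,tool([*(a+.119*np.array([np.cos(A),np.sin(A)])),e[2]]).round(2))
E
python3 arc.py
```

```text
t: 12.88
eef_pos: [0.4781, 0.1378, 0.314]
orientation: [0.965, -0.261, -0.001, 0.001]
force: [0.1, 0.3, -0.2]
finger_gap: 0.0528
gripper_force: 0.0
t: 13.5
eef_pos: [0.4779, 0.1381, 0.3161]
orientation: [0.965, -0.261, 0.0, -0.0]
force: [-0.1, 0.2, 2.0]
finger_gap: 0.0173
gripper_force: 30.0
159.32290733197223 0.11923591862568006 0.017328323071852128 [-0.06019866  0.17110221  2.03753474]
8 [-0.14 -1.66  0.  ]
16 [-0.07 -3.31  0.  ]
24 [ 0.23 -4.95  0.  ]
32 [ 0.76 -6.52  0.  ]
40 [ 1.5  -8.01  0.  ]
48 [ 2.44 -9.38  0.01]
56 [ 3.56e+00 -1.06e+01  1.00e-02]
64 [ 4.830e+00 -1.166e+01  1.000e-02]
72 [ 6.250e+00 -1.253e+01  1.000e-02]
80 [ 7.77e+00 -1.32e+01  1.00e-02]
```

```bash
python3 -m pendant '[{"dp":[-0.1,-1.7,0],"twist":[0,0,8]},{"dp":[-0.1,-3.3,0],"twist":[0,0,16]},{"dp":[0.2,-5,0],"twist":[0,0,24]},{"dp":[0.8,-6.5,0],"twist":[0,0,32]},{"dp":[1.5,-8,0],"twist":[0,0,40]}]' 1
python3 arc.py
```

```text
t: 14.12
eef_pos: [0.5355, 0.0787, 0.3085]
orientation: [0.876, -0.481, -0.014, -0.027]
force: [-1.0, 1.8, 2.7]
finger_gap: 0.0004
gripper_force: 1.4
-162.28224753956684 0.056723145832283106 0.0004260506541627182 [-0.96831611  1.79230952  2.68066328]
8 [-3.15  5.49 -0.02]
16 [-4.63  4.75  0.08]
24 [-6.    3.8   0.18]
32 [-7.21  2.68  0.28]
40 [-8.26  1.4   0.38]
48 [-9.12 -0.02  0.47]
56 [-9.78 -1.54  0.56]
64 [-10.21  -3.14   0.63]
72 [-10.42  -4.79   0.7 ]
80 [-10.4   -6.45   0.75]
```

Unexpected: the last joint probably hit its limit and the fingers came off the post. I'll check before moving.

Run:
```python
from h import *
s=sensors.get_state();print(s["joint_pos"],s["eef_pos"],s["force"],R.from_quat(s["orientation"]).as_matrix().round(3).tolist())
ims=[]
for c,(u,v) in(("top",(290,290)),("scene",(380,240))):
    p=capture(c); ims.append(cv2.resize(p["img"][v-90:v+90,u-90:u+90],(400,400)))
    for n in("beaker","amber_jar","spout"):
        for d in cut_out(p,n)[:1]:
            q=pts(p,d["mask"])
            if n!="spout": q=q[q[:,2]<.1]
            zt=np.percentile(q[:,2],98);t=q[q[:,2]>zt-.012];print(c,n,d["score"],zt,((t.min(0)+t.max(0))/2).round(4),np.ptp(t,axis=0).round(3))
cv2.imwrite("pics/oops.png",np.hstack(ims)[...,::-1])
```

```text
[ 0.05248425 -0.07263658  1.38587534  0.06346128  1.82362102  2.64428468] [0.53546739 0.07873755 0.30854121] [-0.96831611  1.79230952  2.68066328] [[0.536, -0.844, 0.001], [-0.843, -0.535, 0.062], [-0.051, -0.034, -0.998]]
scene beaker 0.94 0.0965068806939691 [0.4516 0.1492 0.0921] [0.073 0.071 0.015]
scene amber_jar 0.86 0.09596167016360872 [ 0.5712 -0.052   0.0918] [0.072 0.073 0.016]
scene spout 0.85 0.27030443553482647 [0.4927 0.1696 0.2658] [0.019 0.017 0.015]
```

View pics/oops.png

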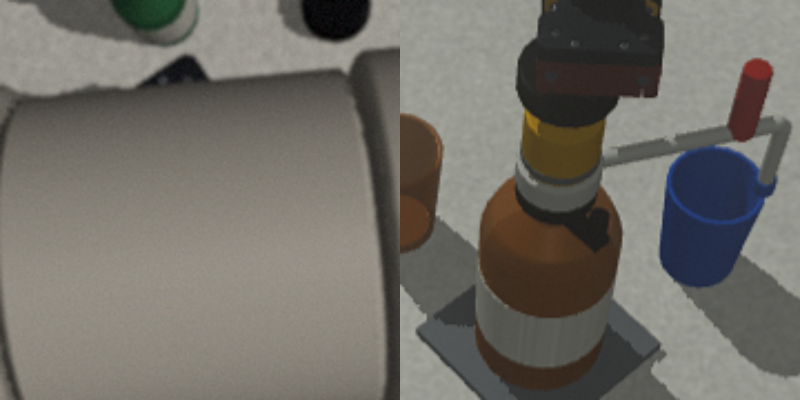

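The scene crop shows the gripper beside the cap, the spout part-way back (grip at crop (757,75), clear of the beaker) and the vessels unmoved. Joint 6 is at 2.644, just inside its 2.65 limit. I'll lift straight and unwind it.

```bash
python3 -m pendant '[{"dp":[0,0,-1],"twist":[0,0,-2]},{"dp":[0,0,-3],"twist":[0,0,-6]},{"dp":[0,0,-6],"twist":[0,0,-14]},{"dp":[0,0,-9],"twist":[0,0,-23]},{"dp":[0,0,-11],"twist":[0,0,-32]}]' 1
python3 -c "
from h import *
s=sensors.get_state();print(s['joint_pos'],R.from_quat(s['orientation']).as_matrix().round(3).tolist())"
```

```text
t: 15.15
eef_pos: [0.5346, 0.0733, 0.4214]
orientation: [0.976, -0.217, -0.005, -0.03]
force: [0.3, -0.6, -0.2]
finger_gap: 0.0008
gripper_force: 0.0
[ 0.04267094 -0.0218699   1.13375759  0.06768639  2.02228958  2.08037773] [[0.906, -0.423, 0.004], [-0.423, -0.904, 0.061], [-0.022, -0.057, -0.998]]
```

```bash
python3 -m pendant '[{"dp":[0,0,0],"twist":[0,0,-10]},{"dp":[0,0,0],"twist":[0,0,-20]},{"dp":[0,0,0],"twist":[0,0,-30]},{"dp":[0,0,0],"twist":[0,0,-40]},{"dp":[0,0,0],"twist":[0,0,-50]}]' -0.2
python3 -m pendant '[{"dp":[0,0,0],"twist":[0,0,-10]},{"dp":[0,0,0],"twist":[0,0,-20]},{"dp":[0,0,0],"twist":[0,0,-30]},{"dp":[0,0,0],"twist":[0,0,-40]},{"dp":[0,0,0],"twist":[0,0,-50]}]'
cat > rel.py <<'E'
from h import *
s=sensors.get_state();q=R.from_quat(s["orientation"])
az=np.radians(22+180)
y=np.array([np.cos(az),np.sin(az),0])*1.;z=np.array([0,0,-1.]);x=np.cross(y,z)
T=R.from_matrix(np.c_[x,y,z]);print("twist to",(q.inv()*T).as_rotvec(degrees=True).round(1))
y=-y;x=-x;print("or",(q.inv()*R.from_matrix(np.c_[x,y,z])).as_rotvec(degrees=True).round(1))
p=capture("scene")
d=cut_out(p,"spout_grip")[0];w=pts(p,d["mask"]);w=w[(w[:,2]>.265)&(w[:,2]<.28)];m=(w.min(0)+w.max(0))/2
print("grip",d["score"],m.round(4),np.ptp(w,axis=0).round(3),"dp",tool([m[0],m[1],s["eef_pos"][2]]).round(2),s["joint_pos"].round(2) if hasattr(s["joint_pos"],"round") else s["joint_pos"])
E
python3 rel.py
```

```text
t: 15.78
eef_pos: [0.5346, 0.0733, 0.4197]
orientation: [0.976, 0.216, 0.008, -0.03]
force: [-0.2, -0.2, -0.9]
finger_gap: 0.0469
gripper_force: 0.0
t: 16.4
eef_pos: [0.5346, 0.0733, 0.4197]
orientation: [0.793, 0.608, 0.019, -0.024]
force: [1.0, -0.2, -0.4]
finger_gap: 0.0527
gripper_force: 0.0
twist to [ -4.6  -0.4 142.9]
or [  0.3  -3.5 -37. ]
grip 0.95 [0.4928 0.1695 0.2693] [0.017 0.017 0.008] dp [ 8.16 -6.57  0.57] [ 0.04 -0.02  1.14  0.07  2.02  0.33]
```

```bash
python3 -m pendant '[{"dp":[1.7,-1.3,0],"twist":[0,-0.8,-8]},{"dp":[3.4,-2.6,0],"twist":[0.1,-1.6,-17]},{"dp":[5.1,-3.9,0],"twist":[0.2,-2.5,-26]},{"dp":[6.8,-5.3,0.3],"twist":[0.3,-3.2,-34]},{"dp":[8.1,-6.5,0.6],"twist":[0.3,-3.5,-37]}]' -0.2
python3 - <<'E'
from h import *
s=sensors.get_state();p=capture("wrist");p["state"]=s
d=cut_out(p,"spout_grip")[0];q=pts(p,d["mask"]);q=q[(q[:,2]>.262)&(q[:,2]<.28)]
m=(q.min(0)+q.max(0))/2
print(d["score"],m,np.ptp(q,axis=0),R.from_quat(s["orientation"]).as_matrix().round(3).tolist(),tool([m[0],m[1],.314]),tool([.493,.169,.314]))
E
```

```text
t: 17.12
eef_pos: [0.4933, 0.1695, 0.419]
orientation: [0.563, 0.827, 0.0, -0.0]
force: [0.1, 0.1, 0.3]
finger_gap: 0.0526
gripper_force: 0.0
0.75 [0.49167909 0.16910809 0.26715945] [0.01766869 0.01697302 0.01009121] [[-0.367, 0.93, 0.0], [0.93, 0.367, 0.001], [0.001, 0.0, -1.0]] [-0.03730336 -0.15527934 10.47667708] [-0.09586922 -0.03638879 10.47659879]
```

```bash
python3 -m pendant '[{"dp":[0,0,3],"twist":[0,0,0]},{"dp":[0,0,6],"twist":[0,0,0]},{"dp":[0,0,8.5],"twist":[0,0,0]},{"dp":[0,0,10.4],"twist":[0,0,0]},{"dp":[0,0,10.4],"twist":[0,0,0]}]'
python3 -m pendant '[{"dp":[0,0,0],"twist":[0,0,0]},{"dp":[0,0,0],"twist":[0,0,0]},{"dp":[0,0,0],"twist":[0,0,0]},{"dp":[0,0,0],"twist":[0,0,0]},{"dp":[0,0,0],"twist":[0,0,0]}]' 1
python3 arc.py
```

```text
t: 17.85
eef_pos: [0.4935, 0.1679, 0.3129]
orientation: [0.564, 0.826, -0.001, -0.001]
force: [-0.9, 0.1, 0.5]
finger_gap: 0.0527
gripper_force: 0.0
t: 18.48
eef_pos: [0.4937, 0.1686, 0.315]
orientation: [0.563, 0.827, 0.0, -0.0]
force: [-0.5, 0.6, 2.5]
finger_gap: 0.0178
gripper_force: 30.0
142.82735763173588 0.12020767903523132 0.017760976691365924 [-0.50680536  0.62794462  2.46044977]
8 [0.66 1.54 0.  ]
16 [1.21 3.11 0.  ]
24 [1.53 4.73 0.  ]
32 [1.63 6.39 0.  ]
40 [1.49 8.05 0.  ]
48 [1.12 9.66 0.  ]
56 [ 0.54 11.22  0.  ]
64 [-0.26 12.67  0.  ]
72 [-1.25 14.    0.  ]
80 [-2.42 15.18  0.  ]
```

```bash
python3 -m pendant '[{"dp":[0.7,1.5,0],"twist":[0,0,0]},{"dp":[1.3,3.1,0],"twist":[0,0,0]},{"dp":[1.6,4.7,0],"twist":[0,0,0]},{"dp":[1.7,6.4,0],"twist":[0,0,0]},{"dp":[1.6,8,0],"twist":[0,0,0]}]' 1
python3 arc.py
```

```text
t: 19.1
eef_pos: [0.562, 0.2142, 0.3148]
orientation: [0.562, 0.827, 0.0, -0.001]
force: [-3.4, 1.7, 1.6]
finger_gap: 0.0176
gripper_force: 30.0
103.09274342711775 0.1213238570625593 0.017647498546415483 [-3.35614944  1.70745065  1.61295823]
8 [-0.59  1.59 -0.  ]
16 [-1.17  3.14 -0.01]
24 [-1.97  4.6  -0.01]
32 [-2.95  5.93 -0.01]
40 [-4.12  7.12 -0.02]
48 [-5.44  8.13 -0.02]
56 [-6.88  8.94 -0.03]
64 [-8.43  9.55 -0.03]
72 [-10.04   9.94  -0.04]
80 [-11.69  10.1   -0.04]
```

```bash
python3 -m pendant '[{"dp":[-0.2,0.8,0],"twist":[0,0,0]},{"dp":[-0.5,1.6,0],"twist":[0,0,0]},{"dp":[-0.7,2.4,0],"twist":[0,0,0]},{"dp":[-1,2.9,0],"twist":[0,0,0]}]' 1
python3 arc.py | head -4
```

```text
t: 19.6
eef_pos: [0.5931, 0.2151, 0.3147]
orientation: [0.562, 0.827, 0.001, -0.001]
force: [-2.3, 7.0, 1.7]
finger_gap: 0.0173
gripper_force: 30.0
88.28765608151 0.11915662595676933 0.017309890348720304 [-2.30539534  6.97194614  1.73885102]
8 [-0.78  1.47 -0.  ]
16 [-1.74  2.82 -0.  ]
24 [-2.88  4.03 -0.01]
```

```bash
python3 -m pendant '[{"dp":[-0.1,0.4,0],"twist":[0,0,0]},{"dp":[-0.2,0.7,0],"twist":[0,0,0]},{"dp":[-0.2,0.7,0],"twist":[0,0,0]}]' 1
python3 arc.py | head -4
```

```text
t: 19.98
eef_pos: [0.6004, 0.2148, 0.3147]
orientation: [0.563, 0.827, 0.0, -0.0]
force: [-0.0, 3.2, 2.1]
finger_gap: 0.0174
gripper_force: 30.0
84.74943881459582 0.11933164314021752 0.017393886765360574 [-0.0457736   3.19484859  2.06205767]
8 [-0.88  1.41 -0.  ]
16 [-1.92  2.71 -0.  ]
24 [-3.13  3.84 -0.  ]
```

```bash
python3 -m pendant '[{"dp":[-0.1,0.3,0],"twist":[0,0,0]},{"dp":[-0.2,0.5,0],"twist":[0,0,0]},{"dp":[-0.3,0.7,0],"twist":[0,0,0]},{"dp":[-0.3,0.7,0],"twist":[0,0,0]}]' 1
python3 arc.py | head -4
```

```text
t: 20.48
eef_pos: [0.6081, 0.2144, 0.3147]
orientation: [0.563, 0.827, 0.0, -0.0]
force: [-1.0, 0.4, 3.7]
finger_gap: 0.0171
gripper_force: 30.0
81.07458723827976 0.11986355898076746 0.017066188608697786 [-1.02643275  0.41839735  3.65809621]
8 [-1.01  1.33 -0.  ]
16 [-2.13  2.55 -0.  ]
24 [-3.41  3.61 -0.  ]
```

Still free; no stop yet.

```bash
python3 -m pendant '[{"dp":[-0.2,0.3,0],"twist":[0,0,0]},{"dp":[-0.3,0.5,0],"twist":[0,0,0]},{"dp":[-0.4,0.7,0],"twist":[0,0,0]},{"dp":[-0.4,0.7,0],"twist":[0,0,0]}]' 1
python3 arc.py | head -4
```

```text
t: 20.98
eef_pos: [0.6111, 0.2143, 0.3146]
orientation: [0.561, 0.828, -0.004, -0.006]
force: [-28.7, 0.7, 7.6]
finger_gap: 0.0176
gripper_force: 30.1
79.6664544093369 0.12025324212873009 0.017600360504013646 [-28.70814354   0.65244638   7.56521057]
8 [-1.08  1.28 -0.02]
16 [-2.24  2.47 -0.04]
24 [-3.55  3.49 -0.07]
```

Stop felt (29 N tangential). I'll ease off slightly, then open and rise.

```bash
python3 -m pendant '[{"dp":[0.15,-0.3,0],"twist":[0,0,0]},{"dp":[0.15,-0.3,0],"twist":[0,0,0]}]' 1
python3 -m pendant '[{"dp":[0,0,0],"twist":[0,0,0]},{"dp":[0,0,0],"twist":[0,0,0]},{"dp":[0,0,0],"twist":[0,0,0]}]' -0.2
python3 -m pendant '[{"dp":[0,0,-2],"twist":[0,0,0]},{"dp":[0,0,-4],"twist":[0,0,0]},{"dp":[0,0,-6],"twist":[0,0,0]},{"dp":[0,0,-8],"twist":[0,0,0]},{"dp":[0,0,-10],"twist":[0,0,0]}]'
python3 - <<'E'
from h import *
ims=[]
for c,(u,v) in(("wrist",None),("scene",(360,240)),)if 0 else(("top",(290,270)),("scene",(380,260))):
    p=capture(c); ims.append(cv2.resize(p["img"][v-110:v+110,u-110:u+110],(400,400)))
    for n in("spout_grip","beaker","amber_jar","reagent_bottle","screw_cap","pump_cap"):
        for d in cut_out(p,n)[:1]:
            q=pts(p,d["mask"])
            if n=="spout_grip": q=q[q[:,2]<.28]
            if n in("beaker","amber_jar"): q=q[q[:,2]<.1]
            if len(q)<5: continue
            zt=np.percentile(q[:,2],98);t=q[q[:,2]>zt-.012];m=(t.min(0)+t.max(0))/2
            print(c,n,round(d["score"],2),zt.round(3),m.round(4),np.ptp(t,axis=0).round(3),np.degrees(np.arctan2(m[1]-.098,m[0]-.589)).round(1))
cv2.imwrite("pics/end.png",np.hstack(ims)[...,::-1])
E
```

```text
t: 21.22
eef_pos: [0.6103, 0.2143, 0.3146]
orientation: [0.562, 0.827, -0.002, -0.003]
force: [-12.5, 1.4, 5.6]
finger_gap: 0.0178
gripper_force: 30.0
t: 21.6
eef_pos: [0.6127, 0.2135, 0.3139]
orientation: [0.563, 0.827, -0.0, -0.001]
force: [-0.5, -0.4, 0.0]
finger_gap: 0.0444
gripper_force: 0.0
t: 22.22
eef_pos: [0.6128, 0.2135, 0.4149]
orientation: [0.563, 0.827, 0.0, -0.0]
force: [-0.5, -0.5, 0.3]
finger_gap: 0.0524
gripper_force: 0.0
top spout_grip 0.67 0.271 [0.6114 0.2121 0.266 ] [0.015 0.016 0.013] 78.9
top beaker 0.55 0.096 [0.4533 0.1477 0.0912] [0.07  0.07  0.014] 159.9
top amber_jar 0.94 0.096 [ 0.5738 -0.0529  0.0913] [0.07  0.068 0.014] -95.7
top reagent_bottle 0.83 0.151 [0.7252 0.1675 0.1463] [0.026 0.027 0.014] 27.0
top screw_cap 0.91 0.028 [0.7236 0.0183 0.0233] [0.058 0.057 0.012] -30.6
top pump_cap 0.81 0.307 [0.5899 0.0955 0.3014] [0.058 0.058 0.013] -70.5
scene spout_grip 0.68 0.271 [0.6099 0.2157 0.2659] [0.017 0.017 0.014] 79.9
scene beaker 0.69 0.096 [0.4654 0.1515 0.0912] [0.043 0.065 0.014] 156.6
scene amber_jar 0.61 0.096 [ 0.5715 -0.0515  0.0921] [0.072 0.071 0.015] -96.7
scene reagent_bottle 0.88 0.152 [0.7241 0.169  0.1465] [0.028 0.027 0.014] 27.7
scene screw_cap 0.9 0.029 [0.7224 0.0214 0.0238] [0.058 0.058 0.014] -29.9
scene pump_cap 0.87 0.307 [0.589  0.0982 0.3016] [0.06  0.059 0.013] 93.0
```

View pics/end.png

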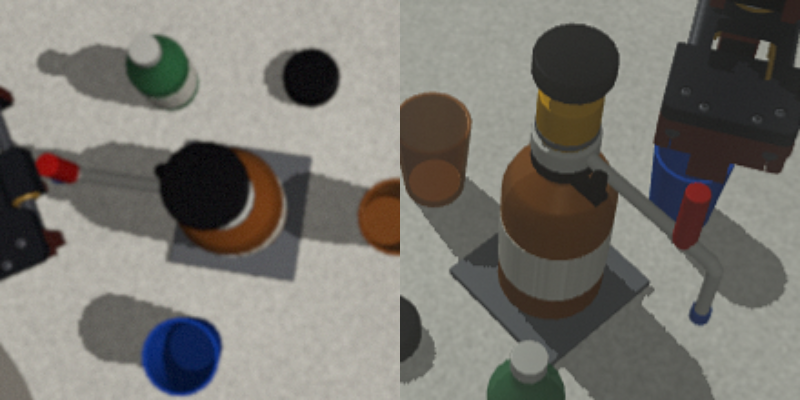

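Both crops show the spout at the lug (grip at (57,167) and (692,215)), square to the foot, with the cap up. All four vessels stand where they were and the gripper is clear.

```bash
python3 -c "
from rig import finish_job
print(finish_job())"
```

```text
the job is handed in; nothing more can be done
None
```

The job is done and handed in at about 22 s: the nozzle was centred over the blue beaker to about 3 mm, the cap was pressed to its stop and sprang back, and the spout is parked against its lug with all vessels where they stood; on the return swing joint 6 nearly reached its limit and the fingers slipped off the grip, so I re-gripped it and finished without disturbing anything.

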